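# Line up the leftover pots by height

### The arm

A 6-joint arm with a two-finger parallel gripper is mounted at the origin on the work surface. World frame = base frame: x ahead of the robot, y to its left, z up, the work surface at z = 0. Lengths are in m, angles in rad, forces in N, time in s.
With the tool pointing down it reaches from about 0.275 to 0.825 m from the base axis. Payload 5.2 kg.
Tool frame: the origin (TCP) lies midway between the tips of the shut fingers; the grasp point (between the pads) lies 19 mm behind it; z points along the fingers, y is the line along which they close (so a half turn about z gives the same grasp; the last joint's range is limited). The gripper opens to 93 mm and grips with 3 to 60 N. Pads are 15 mm wide; open, the fingers measure 128 mm over their backs; the gripper's body (75 mm by 188 mm) begins 65 mm behind the grasp point.
Start: joints at [0.931, 0.259, 1.535, -0, 1.348, -0.203], TCP at [0.233, 0.498, 0.219] pointing down, gripper open.
Joint ranges: [-3.14, 3.14], [-0.91, 2.08], [0.19, 2.58], [-1.22, 4.36], [0.22, 2.71], [-3.12, 3.12]. Speed limits (rad/s): [2.57, 2.57, 3.14, 3.14, 3.14, 3.14].

### API

Orientations are given as a unit quaternion [w, x, y, z].
In Python, from cell import sense, grab_frame, calibration, finish_job gives the robot as it stands. The module is installed in compiled form; this text tells all that it offers.
- The arm moves only by the tool arm_command, never from a script. Its argument "increments" is text: rows parted by semicolons, each of 7 numbers parted by spaces: the shift along the world's x, y, z each as a share of 0.2 m, from -1 to 1, then the turn, a rotation vector about the world's x, y, z each as a share of 120 degrees, from -1 to 1, then the opening, from 0 (shut) to 1 (fully open). In form: x y z ax ay az claw; .... A call has 1 to 8 rows; each row is the pose to reach, as a shift and turn from the pose commanded when the call began; what a row does not reach only later rows make up. A row lasts 1/12 s, in which the tool goes at most 41.7 mm and 7.16 degrees, less where a joint would pass 70% of its speed; a pose out of reach is approached as far as the arm can. A call with a number of a shift or a turn outside -1 to 1 is refused whole. A call with a gripper value outside its range is refused whole. The fingers move at their own pace and stop on an object; "newtons" is the grip in N (left out, the last holds). Time passes only in rows, so rows that repeat a pose let the fingers close. It gives the time, the measured TCP pose, the force, the opening and the grip force at its end, in the units of the state.
- sense(): the state, without advancing time (a new reading comes with each control period).
- grab_frame(name): name is "scene" or "top"; returns the picture (480x640x3 uint8, red, green, blue); there is no depth.
- calibration(name): a dict with "K" (3x3 intrinsics, pixels), "world_from_camera" (4x4, takes a point from camera to world coordinates). Camera axes: x right, y down, z forward; pixel columns grow to the right and rows downward; lengths in m; the calibration is good to about 2 mm. A picture is of the moment at which its call begins. calibration takes no time and is no camera call.
- finish_job(): hands the job in; it is judged then, once.
The state is a dict: "time_s": time; "joint_pos": joint angles; "joint_velocities": joint speeds; "effort": joint torques, N m; "position": TCP position; "ee_rot": TCP orientation; "contact_force": force on the tool from outside, world axes, zero at the start; "wrist_torque": the same for the moment, N m; "opening": opening from 0.0 (shut) to 1.0 (fully open); "grip_force": force on a finger pad.
Only numpy, scipy, OpenCV 4.12 (cv2) and the standard library are available. Lean on these libraries where they do the work, as an engineer would, in place of code of your own. Each camera call takes 0.05 s, during which the arm holds its last target. There are 200 camera calls.

### The job

Line up the four lidded pots by height on the row of four coasters, one standing in the middle of each: the tallest on the coaster next to the pepper mill, then each one shorter than the last. Turn every pot so that its lid tab points squarely to the robot's side of the row. Keep the pots upright, set them down rather than drop them, and leave the pepper mill where it stands.

Things in the scene. Friction and masses are not known exactly. Their poses are not given: they have to be found in the camera images.
- pot_a: Closed round food pot of frosted off-white plastic with a white lid, straight-sided, 52 mm in diameter, 40 mm tall. Origin: centre of its underside, z up. A small white lid tab (16 mm wide, 4 mm thick, its top 2 mm below the lid's top) sticks out 12 mm from the rim along the pot's own -x. Starts upright on the table. The sides are clear to grip along the pot's own y, across the tab.
- pot_b: Closed round food pot of frosted off-white plastic with a white lid, straight-sided, 52 mm in diameter, 62 mm tall. Origin: centre of its underside, z up. A small white lid tab (16 mm wide, 4 mm thick, its top 2 mm below the lid's top) sticks out 12 mm from the rim along the pot's own -x. Starts upright on the table. The sides are clear to grip along the pot's own y, across the tab.
- pot_c: Closed round food pot of frosted off-white plastic with a white lid, straight-sided, 52 mm in diameter, 84 mm tall. Origin: centre of its underside, z up. A small white lid tab (16 mm wide, 4 mm thick, its top 2 mm below the lid's top) sticks out 12 mm from the rim along the pot's own -x. Starts upright on the table. The sides are clear to grip along the pot's own y, across the tab.
- pot_d: Closed round food pot of frosted off-white plastic with a white lid, straight-sided, 52 mm in diameter, 106 mm tall. Origin: centre of its underside, z up. A small white lid tab (16 mm wide, 4 mm thick, its top 2 mm below the lid's top) sticks out 12 mm from the rim along the pot's own -x. Starts upright on the table. The sides are clear to grip along the pot's own y, across the tab.
- coaster_1: Grey felt coaster, fixed, square, 76 x 76 x 4 mm. Origin: centre of its underside, on the table (top at z = 4 mm). Its own -x points to the side of the row that faces the robot, its y runs along the row. Four coasters form one straight row, 110 mm apart; this is the robot's right-hand end (-y).
- coaster_2: Grey felt coaster, fixed, square, 76 x 76 x 4 mm. Origin: centre of its underside, on the table (top at z = 4 mm). Its own -x points to the side of the row that faces the robot, its y runs along the row. Four coasters form one straight row, 110 mm apart; this is the second from the robot's right.
- coaster_3: Grey felt coaster, fixed, square, 76 x 76 x 4 mm. Origin: centre of its underside, on the table (top at z = 4 mm). Its own -x points to the side of the row that faces the robot, its y runs along the row. Four coasters form one straight row, 110 mm apart; this is the third from the robot's right.
- coaster_4: Grey felt coaster, fixed, square, 76 x 76 x 4 mm. Origin: centre of its underside, on the table (top at z = 4 mm). Its own -x points to the side of the row that faces the robot, its y runs along the row. Four coasters form one straight row, 110 mm apart; this is the robot's left-hand end (+y).
- mill: Dark wooden pepper mill, waisted, with a small knob on top, 145 mm tall, 54 mm in diameter at the foot, standing loose about 135 mm (centre to centre) beyond one end of the row of coasters: either end. It shows where the row begins. An open plastic tub, 104 mm wide and 62 mm tall, stands likewise beyond the other end. Origin: centre of its underside.
Not all that is in view belongs to the job. What is shaped like the pot_a but brown or turquoise is not meant.

How it is judged:
At the end, for the whole second after the job is handed in: Pots at rest and upright (0.08 rad), one per coaster, centres within 15 mm, in order of height: tallest next to the mill, shortest at the far end; every lid tab along the coaster's -x (robot's side) within 0.4 rad; mill upright, within 30 mm of its start (((horizontal distance between mill and coaster_1 below 0.22 m and horizontal distance between pot_a and coaster_4 below 0.015 m and height (world z) of each of pot_a, pot_b, pot_c, pot_d below 0.008 m and angle between the x axis of pot_a and the x axis of coaster_4, either way round below 0.4 rad and y of coaster_1 in the frame of pot_a below 0 m and horizontal distance between pot_b and coaster_3 below 0.015 m and angle between the x axis of pot_b and the x axis of coaster_3, either way round below 0.4 rad and y of coaster_1 in the frame of pot_b below 0 m and horizontal distance between pot_c and coaster_2 below 0.015 m and angle between the x axis of pot_c and the x axis of coaster_2, either way round below 0.4 rad and y of coaster_1 in the frame of pot_c below 0 m and horizontal distance between pot_d and coaster_1 below 0.015 m and angle between the x axis of pot_d and the x axis of coaster_1, either way round below 0.4 rad and y of coaster_2 in the frame of pot_d above 0 m) or (horizontal distance between mill and coaster_4 below 0.22 m and horizontal distance between pot_a and coaster_1 below 0.015 m and height (world z) of each of pot_a, pot_b, pot_c, pot_d below 0.008 m and angle between the x axis of pot_a and the x axis of coaster_1, either way round below 0.4 rad and y of coaster_2 in the frame of pot_a above 0 m and horizontal distance between pot_b and coaster_2 below 0.015 m and angle between the x axis of pot_b and the x axis of coaster_2, either way round below 0.4 rad and y of coaster_1 in the frame of pot_b below 0 m and horizontal distance between pot_c and coaster_3 below 0.015 m and angle between the x axis of pot_c and the x axis of coaster_3, either way round below 0.4 rad and y of coaster_1 in the frame of pot_c below 0 m and horizontal distance between pot_d and coaster_4 below 0.015 m and angle between the x axis of pot_d and the x axis of coaster_4, either way round below 0.4 rad and y of coaster_1 in the frame of pot_d below 0 m)) and angle between each of pot_a, pot_b, pot_c, pot_d's own z axis and vertical below 0.08 rad and linear speed of each of pot_a, pot_b, pot_c, pot_d below 0.02 m/s and angular speed of each of pot_a, pot_b, pot_c, pot_d below 0.2 rad/s and distance of mill from where it was at the start of the episode below 0.03 m and angle between mill's own z axis and vertical below 0.1 rad); the robot touches nothing.
It fails at once if a pot is tipped over (more than 0.7 rad) (angle between any of pot_a, pot_b, pot_c, pot_d's own z axis and vertical above 0.7 rad).
It fails at once if a pot is dropped: falling free of the fingers faster than 0.5 m/s while more than 30 mm above the table ((height (world z) of pot_a above 0.03 m and linear speed of pot_a above 0.5 m/s and contact force between pot_a and the fingers below 0.05 N) or (height (world z) of pot_b above 0.03 m and linear speed of pot_b above 0.5 m/s and contact force between pot_b and the fingers below 0.05 N) or (height (world z) of pot_c above 0.03 m and linear speed of pot_c above 0.5 m/s and contact force between pot_c and the fingers below 0.05 N) or (height (world z) of pot_d above 0.03 m and linear speed of pot_d above 0.5 m/s and contact force between pot_d and the fingers below 0.05 N)).
It fails at once if the pepper mill is knocked (tilted more than 0.4 rad) (angle between mill's own z axis and vertical above 0.4 rad).
It also fails if it takes over 106 s, if anything falls off the work surface, if the arm or the gripper's body presses on something with over 40 N, if the wrist force passes 120 N, or if a joint passes its speed limit or range.

## Working session

There is one attempt and no reset: what is moved stays moved. The work goes in short steps, Python scripts to look and compute and a tool call to move; the robot and the scene stay as the last step left them, time stands still between calls to the robot, and variables do not carry over. Pictures are saved under pics/ and viewed, at most 14 in all, crops included, and the job is handed in when it is done.

Besides the shell and the picture viewer there is one more tool, called after "Request:" as a command line: name --argument value ..., lists and objects as JSON in quotes. arm_command: Moves the arm, as the interface text tells. Shift numbers are shares of 0.2 m and turn numbers shares of 120 degrees, none past 1 either way. Its arguments: {"type":"object","properties":{"increments":{"type":"string"},"newtons":{"type":"number"}},"required":["increments"]}

```bash
mkdir -p pics; python3 - <<'E'
from cell import *
import cv2,numpy as np
for n in("scene","top"):
    f=grab_frame(n); cv2.imwrite(f"pics/{n}0.png",f[:,:,::-1])
    c=calibration(n); print(n,np.round(c["K"],1).tolist(),np.round(c["world_from_camera"],3).tolist())
s=sense();print(s["time_s"],s["position"],s["ee_rot"],s["opening"])
E
```

```text
scene [[614.4, 0.0, 326.4], [0.0, 614.4, 247.4], [0.0, 0.0, 1.0]] [[0.509, 0.473, -0.719, 1.457], [0.86, -0.257, 0.441, -0.604], [0.024, -0.843, -0.538, 0.757], [0.0, 0.0, 0.0, 1.0]]
top [[450.5, 0.0, 328.5], [0.0, 450.5, 243.9], [0.0, 0.0, 1.0]] [[-0.014, -0.981, 0.192, 0.319], [-1.0, 0.013, -0.01, -0.013], [0.007, -0.192, -0.981, 1.013], [0.0, 0.0, 0.0, 1.0]]
0.1 [0.23234622 0.49795455 0.21791483] [-3.21166432e-04  2.16640570e-01  9.76251083e-01 -7.64057072e-04] 1.002147803327982
```

View pics/scene0.png

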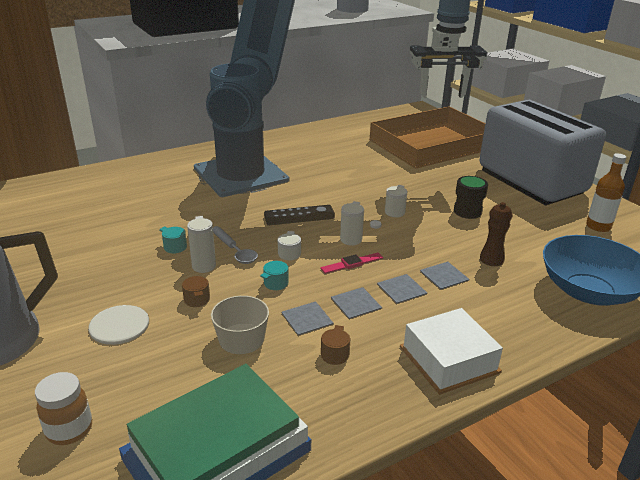

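View pics/top0.png

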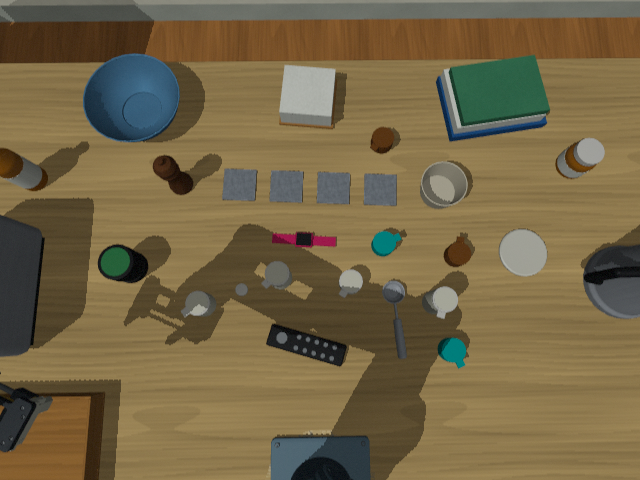

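Top view: the mill (foot at 180,183) stands beyond the left, +y, end of the row, so coaster_4 takes the tallest. The off-white pots with tabs are at about (445,300), (277,275), (198,304) and (350,282). The turquoise and brown ones are decoys, and the grey disc at (241,290) is not a pot. I'll confirm in an enlarged crop.

```bash
python3 - <<'E'
import cv2,numpy as np
t=cv2.imread("pics/top0.png");s=cv2.imread("pics/scene0.png")
a=cv2.resize(t[255:325,170:470],(795,186),interpolation=3)
b=cv2.resize(s[180:280,150:450],(795,265),interpolation=3)
cv2.imwrite("pics/crop.png",np.vstack([a,b]))
h=cv2.cvtColor(t,cv2.COLOR_BGR2HSV)
for p in[(445,297),(277,270),(198,300),(350,280),(241,290),(400,292),(240,240),(300,240)]:
    print(p,h[p[1],p[0]],h[p[1],p[0]-30])
E
```

```text
(445, 297) [ 32  22 165] [ 20 121 110]
(277, 270) [ 30  20 104] [ 20 125  90]
(198, 300) [ 35  27 105] [ 20 115 138]
(350, 280) [ 32  22 165] [ 20 123  91]
(241, 290) [ 40   8 101] [ 20 119  86]
(400, 292) [105  20 129] [ 20 123  81]
(240, 240) [ 19 118  82] [ 20 115 144]
(300, 240) [120  10  26] [ 20 126  83]
```

View pics/crop.png

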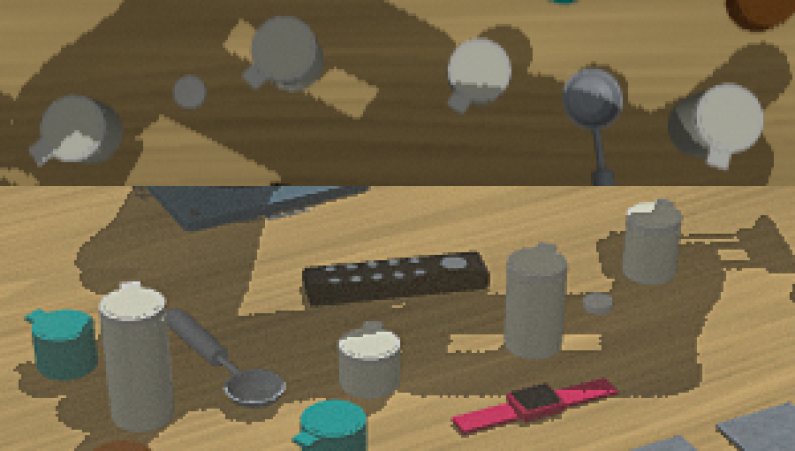

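Confirmed: from left to right in the top view, b (197,303), c (277,274), a (351,281), d (445,299), with heights matching the scene view. Next I measure them.

```bash
cat >h.py <<'E'
import cv2,numpy as np
from cell import *
H=dict(a=.040,b=.062,c=.084,d=.106)
def ray(n,uv,z):
    c=calibration(n);T=np.array(c["world_from_camera"])
    d=T[:3,:3]@np.linalg.inv(c["K"])@np.array([*uv,1.]);o=T[:3,3]
    return (o+d*(z-o[2])/d[2])[:2]
def proj(n,p):
    c=calibration(n);T=np.linalg.inv(c["world_from_camera"]);q=np.array(c["K"])@(T[:3,:3]@p+T[:3,3]);return q[:2]/q[2]
def lid(n,img,uv,h,S=6):
    "lid circle near uv, by Hough on an enlarged crop; returns pixel centre"
    u,v=int(uv[0])-30,int(uv[1])-30
    g=cv2.resize(cv2.cvtColor(img[v:v+60,u:u+60],cv2.COLOR_RGB2GRAY),None,fx=S,fy=S,interpolation=cv2.INTER_CUBIC)
    r=.026*450.5/(1.03-h)*S
    c=cv2.HoughCircles(cv2.medianBlur(g,7),cv2.HOUGH_GRADIENT,1,20*S,param1=40,param2=6,minRadius=int(r*.92),maxRadius=int(r*1.08))
    c=c[0];k=np.argmin(np.hypot(c[:,0]-(uv[0]-u)*S,c[:,1]-(uv[1]-v)*S))
    return np.array([c[k,0]/S+u-.4,c[k,1]/S+v-.4]),c[k,2]/r
def coasters(img):
    hs=cv2.cvtColor(img,cv2.COLOR_RGB2HSV)[150:220,215:405]
    m=(hs[...,1]<70).astype(np.uint8)
    m=cv2.morphologyEx(m,cv2.MORPH_OPEN,np.ones((5,5)))
    out=[]
    for k in cv2.findContours(m,0,1)[0]:
        if 600<cv2.contourArea(k)<1600:
            (x,y),wh,an=cv2.minAreaRect(k);out.append((ray("top",(x+215,y+150),.004),wh))
    return sorted(out,key=lambda o:o[0][1])
E
python3 - <<'E'
from h import *
img=cv2.imread("pics/top0.png")[:,:,::-1].copy()
cs=coasters(img)
for c in cs: print("coaster",c[0].round(4),np.round(c[1],1))
d=cs[-1][0]-cs[0][0];print("len",np.linalg.norm(d),"row yaw deg",np.degrees(np.arctan2(-d[0],d[1])))
G=dict(a=(350.8,281.4,458,105),b=(197.5,303.3,37,158),c=(277.2,274.2,253,83),d=(445.5,299.5,719,163))
for k,(u,v,x,y) in G.items():
    p,r=lid("top",img,(u,v),H[k]);w0=ray("top",(u,v),H[k]);w=ray("top",p,H[k])
    t=ray("top",(170+x/2.65,255+y/2.657),H[k]-.003)
    print(k,p.round(1),round(float(r),2),w.round(4),"eye",w0.round(4),"tab",np.round(np.linalg.norm(t-w),3),np.degrees(np.arctan2(*(t-w)[::-1])).round(1))
    print("  in scene lid", proj("scene",[*w,H[k]]).round(0), "base",proj("scene",[*w,0]).round(0))
print("mill",ray("top",(181,184),0.0))
E
```

```text
coaster [ 0.6449 -0.1461] [31. 32.]
coaster [ 0.6511 -0.0361] [31. 32.]
coaster [0.656  0.0738] [32.4 31.4]
coaster [0.6618 0.1835] [32.7 32.1]
len 0.33006101507870605 row yaw deg -2.925693769918158
a [350.5 280.7] 1.0 [ 0.4278 -0.0699] eye [ 0.4263 -0.0705] tab 0.034 149.8
  in scene lid [289. 238.] base [290. 253.]
b [196.4 302.4] 1.05 [0.3842 0.2555] eye [0.3822 0.253 ] tab 0.036 133.8
  in scene lid [397. 190.] base [395. 212.]
c [276.5 272.5] 1.0 [0.442  0.0859] eye [0.4384 0.0844] tab 0.036 140.6
  in scene lid [353. 207.] base [351. 239.]
d [444.2 299.4] 1.06 [ 0.3803 -0.2533] eye [ 0.38   -0.2559] tab 0.034 168.0
  in scene lid [200. 223.] base [205. 265.]
mill [0.66530345 0.32051695]
```

Checks pass: row length 0.330 m, lids reproject well into the scene view, tab reach is about 36 mm, and the mill is 137 mm from coaster_4. Starting with pot_b.

Request:
arm_command --increments "0.755 -1 0 0 0 -0.175 1;0.755 -1 0 0 0 -0.175 1;0.755 -1 0 0 0 -0.175 1;0.755 -1 0 0 0 -0.175 1;0.755 -1 0 0 0 -0.175 1;0.755 -1 0 0 0 -0.175 1;0.755 -1 0 0 0 -0.175 1;0.755 -1 0 0 0 -0.175 1" --newtons 25

```text
time_s: 0.77
position: [0.3848, 0.2965, 0.2183]
ee_rot: [-0.0, 0.393, 0.919, -0.0]
contact_force: [0.4, -0.1, 0.2]
opening: 1.001
grip_force: 0.0
```

Request:
arm_command --increments "-0.01 -0.21 0 0 0 0 1;-0.01 -0.21 0 0 0 0 1;-0.01 -0.21 -0.2 0 0 0 1;-0.01 -0.21 -0.4 0 0 0 1;-0.01 -0.21 -0.6 0 0 0 1;-0.01 -0.21 -0.8 0 0 0 1;-0.01 -0.21 -0.96 0 0 0 1;-0.01 -0.21 -0.96 0 0 0 1"

```text
time_s: 1.43
position: [0.376, 0.2559, 0.0213]
ee_rot: [-0.004, 0.39, 0.921, -0.004]
contact_force: [-0.7, -0.6, 0.0]
opening: 0.995
grip_force: 0.0
```

Request:
arm_command --increments "0 0 0 0 0 0 0.3;0 0 0 0 0 0 0.3;0 0 0 0 0 0 0.3;0 0 0 0 0 0 0.3;0 0 0 0 0 0 0.3;0 0 0 0 0 0 0.3;0 0 0 0 0 0 0.3;0 0 0 0 0 0 0.3"

```text
time_s: 2.1
position: [0.382, 0.2564, 0.0274]
ee_rot: [0.0, 0.391, 0.92, 0.0]
contact_force: [-2.5, -0.7, 8.0]
opening: 0.553
grip_force: 25.0
```

Request:
arm_command --increments "0 0 0.1 0 0 0 0.3;0 0 0.3 0 0 0 0.3;0 0 0.5 0 0 0.05 0.3;0 0 0.65 0 0 0.1 0.3;0.15 -0.15 0.65 0 0 0.15 0.3;0.3 -0.3 0.65 0 0 0.2 0.3;0.45 -0.45 0.65 0 0 0.25 0.3;0.6 -0.6 0.65 0 0 0.3 0.3"

```text
time_s: 2.77
position: [0.4998, 0.1379, 0.157]
ee_rot: [0.0, 0.084, 0.996, 0.0]
contact_force: [0.2, 0.7, -1.3]
opening: 0.556
grip_force: 25.0
```

```bash
python3 - <<'E'
from cell import *
s=sense();print(s["position"],s["opening"],s["grip_force"],s["contact_force"],s["joint_pos"])
E
```

```text
[0.49977229 0.13786629 0.15702335] 0.5557645275738684 24.99636210501194 [ 0.17885813  0.69763811 -1.26919757] [ 5.36855543e-02  2.53038832e-01  1.70130282e+00  1.46998789e-04
  1.18660672e+00 -1.34823174e+00]
```

Request:
arm_command --increments "0.15 -0.17 0 0 0 0.03 0.3;0.3 -0.35 0 0 0 0.06 0.3;0.45 -0.52 0 0 0 0.06 0.3;0.6 -0.7 0 0 0 0.06 0.3;0.756 -0.87 0 0 0 0.06 0.3;0.756 -0.87 -0.15 0 0 0.06 0.3;0.756 -0.87 -0.3 0 0 0.06 0.3;0.756 -0.87 -0.45 0 0 0.06 0.3"

```text
time_s: 3.43
position: [0.6511, -0.0371, 0.0652]
ee_rot: [0.0, 0.026, 1.0, -0.0]
contact_force: [0.1, 0.4, -1.0]
opening: 0.551
grip_force: 25.0
```

Request:
arm_command --increments "0 0 -0.05 0 0 0 0.3;0 0 -0.1 0 0 0 0.3;0 0 -0.14 0 0 0 0.3;0 0 -0.16 0 0 0 0.3;0 0 -0.16 0 0 0 0.3"

```text
time_s: 3.85
position: [0.6504, -0.0346, 0.035]
ee_rot: [0.0, 0.024, 1.0, -0.0]
contact_force: [-0.2, 0.2, -1.5]
opening: 0.553
grip_force: 25.0
```

Request:
arm_command --increments "0 0 -0.01 0 0 0 0.3;0 0 -0.018 0 0 0 0.3;0 0 -0.018 0 0 0 0.3;0 0 -0.018 0 0 0 0.3"

```text
time_s: 4.18
position: [0.6505, -0.0349, 0.0317]
ee_rot: [0.001, 0.025, 1.0, -0.0]
contact_force: [0.1, 0.8, -1.1]
opening: 0.554
grip_force: 25.0
```

Request:
arm_command --increments "0 0 -0.012 0 0 0 0.3;0 0 -0.012 0 0 0 0.3;0 0 -0.012 0 0 0 0.3"

```text
time_s: 4.43
position: [0.6509, -0.0351, 0.0313]
ee_rot: [0.001, 0.025, 1.0, -0.0]
contact_force: [-4.8, 0.0, 11.9]
opening: 0.551
grip_force: 25.0
```

Touching (12 N). Release, and rise toward pot_c.

Request:
arm_command --increments "0 0 0.01 0 0 0 1;0 0 0.01 0 0 0 1;0 0 0.01 0 0 0 1;0 0 0.01 0 0 0 1;0 0 0.01 0 0 0 1;0 0 0.2 0 0 0 1;0 0 0.4 0 0 0 1;0 0 0.6 0 0 0 1"

```text
time_s: 5.1
position: [0.6492, -0.0347, 0.1486]
ee_rot: [-0.002, 0.025, 1.0, 0.0]
contact_force: [-0.1, 0.1, 1.0]
opening: 0.992
grip_force: 0.0
```

Request:
arm_command --increments "-0.2 0.1 0.1 0 0 -0.06 1;-0.4 0.2 0.2 0 0 -0.12 1;-0.6 0.3 0.2 0 0 -0.18 1;-0.8 0.45 0.2 0 0 -0.24 1;-1 0.6 0.2 0 0 -0.3 1;-1 0.6 0.2 0 0 -0.3 1;-1 0.6 0.2 0 0 -0.3 1"

```text
time_s: 5.68
position: [0.4445, 0.0882, 0.1885]
ee_rot: [-0.002, 0.331, 0.944, 0.0]
contact_force: [-0.1, -0.7, 0.2]
opening: 1.0
grip_force: 0.0
```

```bash
python3 - <<'E'
from h import *
img=grab_frame("top");cv2.imwrite("pics/top1.png",img[:,:,::-1])
q=proj("top",[.651,-.035,.066]);p,r=lid("top",img,q,.066);print(q,p,r,ray("top",p,.066))
u,v=q.astype(int);cv2.imwrite("pics/c1.png",cv2.resize(img[v-40:v+40,u-40:u+40,::-1],(480,480)))
print(sense()["position"])
E
```

```text
[332.96527152 178.71045126] [332.68335 177.51668] 0.9546999 [ 0.6537701  -0.03442272]
[0.44771628 0.08665147 0.18889423]
```

View pics/c1.png

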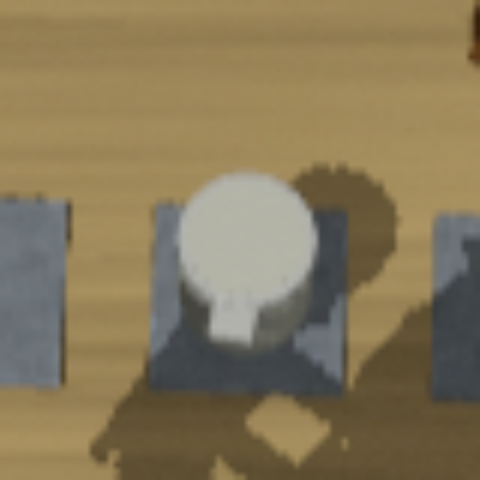

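pot_b stands centred (about 3 mm off) with its tab toward the robot (about 8° off). Now pot_c.

Request:
arm_command --increments "-0.03 -0.01 0 0 0 0 1;-0.03 -0.01 -0.15 0 0 0 1;-0.03 -0.01 -0.3 0 0 0 1;-0.03 -0.01 -0.45 0 0 0 1;-0.03 -0.01 -0.6 0 0 0 1;-0.03 -0.01 -0.74 0 0 0 1;-0.03 -0.01 -0.74 0 0 0 1;-0.03 -0.01 -0.74 0 0 0 1"

```text
time_s: 6.4
position: [0.4438, 0.0823, 0.0396]
ee_rot: [-0.002, 0.333, 0.943, -0.001]
contact_force: [0.9, -0.2, 0.7]
opening: 1.002
grip_force: 0.0
```

Request:
arm_command --increments "0 0 0 0 0 0 0.3;0 0 0 0 0 0 0.3;0 0 0 0 0 0 0.3;0 0 0 0 0 0 0.3;0 0 0 0 0 0 0.3;0 0 0 0 0 0 0.3;0 0 0 0 0 0 0.3"

```text
time_s: 6.98
position: [0.4442, 0.0831, 0.041]
ee_rot: [0.0, 0.332, 0.943, -0.0]
contact_force: [-0.7, -1.7, 0.2]
opening: 0.559
grip_force: 25.1
```

Request:
arm_command --increments "0 0 0.1 0 0 0 0.3;0 0 0.3 0 0 0 0.3;0.1 0 0.45 0 0 0.05 0.3;0.25 0 0.5 0 0 0.11 0.3;0.45 -0.02 0.5 0 0 0.17 0.3;0.65 -0.04 0.5 0 0 0.23 0.3;0.85 -0.045 0.5 0 0 0.3 0.3;1 -0.045 0.5 0 0 0.3 0.3"

```text
time_s: 7.65
position: [0.6468, 0.0736, 0.1403]
ee_rot: [0.0, 0.022, 1.0, -0.0]
contact_force: [1.2, -1.1, -1.1]
opening: 0.551
grip_force: 25.0
```

Request:
arm_command --increments "0.07 0 0 0 0 0 0.3;0.07 0 -0.15 0 0 0 0.3;0.07 0 -0.3 0 0 0 0.3;0.07 0 -0.4 0 0 0 0.3;0.07 0 -0.44 0 0 0 0.3;0.07 0 -0.44 0 0 0 0.3;0.07 0 -0.44 0 0 0 0.3"

```text
time_s: 8.23
position: [0.6582, 0.0741, 0.0528]
ee_rot: [-0.0, 0.025, 1.0, -0.0]
contact_force: [-0.2, -0.3, -1.2]
opening: 0.555
grip_force: 25.0
```

Request:
arm_command --increments "0 0 -0.02 0 0 0 0.3;0 0 -0.03 0 0 0 0.3;0 0 -0.038 0 0 0 0.3;0 0 -0.045 0 0 0 0.3;0 0 -0.045 0 0 0 0.3"

```text
time_s: 8.65
position: [0.6588, 0.074, 0.045]
ee_rot: [0.001, 0.025, 1.0, -0.0]
contact_force: [-0.6, -0.0, 2.5]
opening: 0.552
grip_force: 25.0
```

Request:
arm_command --increments "0 0 0 0 0 0 1;0 0 0 0 0 0 1;0 0 0 0 0 0 1;0 0 0 0 0 0 1;0 0 0.2 0 0 0 1;0 0 0.4 0 0 0 1;0 0 0.6 0 0 0 1;0 0 0.75 0 0 0 1"

```text
time_s: 9.32
position: [0.6589, 0.0741, 0.1972]
ee_rot: [0.002, 0.025, 1.0, -0.0]
contact_force: [1.3, 0.4, 0.6]
opening: 0.997
grip_force: 0.0
```

Request:
arm_command --increments "-0.14 -0.14 0 0 0 0 1;-0.28 -0.28 0 0 0 0 1;-0.42 -0.42 0 0 0 0 1;-0.56 -0.56 0 0 0 0 1;-0.7 -0.7 0 0 0 -0.08 1;-0.84 -0.84 0 0 0 -0.08 1;-0.95 -0.98 0 0 0 -0.08 1;-0.95 -1 0 0 0 -0.08 1"

```text
time_s: 9.98
position: [0.4646, -0.1291, 0.1938]
ee_rot: [-0.001, 0.11, 0.994, -0.001]
contact_force: [0.1, 0.6, 0.0]
opening: 1.0
grip_force: 0.0
```

Request:
arm_command --increments "-0.13 -0.16 0 0 0 0 1;-0.26 -0.32 0 0 0 0 1;-0.4 -0.48 0 0 0 0 1;-0.44 -0.62 0 0 0 0 1;-0.44 -0.62 0 0 0 0 1;-0.44 -0.62 0 0 0 0 1"

```text
time_s: 10.48
position: [0.3801, -0.2511, 0.1938]
ee_rot: [0.0, 0.11, 0.994, 0.0]
contact_force: [0.4, 0.8, 0.3]
opening: 1.001
grip_force: 0.0
```

```bash
python3 - <<'E'
from h import *
img=grab_frame("top")
for (w,h) in(((.651,-.036),.066),((.656,.074),.088)):
    q=proj("top",[*w,h]);p,r=lid("top",img,q,h);print(w,r,ray("top",p,h))
u,v=proj("top",[.653,.02,.08]).astype(int);cv2.imwrite("pics/c2.png",cv2.resize(img[v-40:v+40,u-60:u+60,::-1],(720,480)))
print(sense()["position"])
E
```

```text
(0.651, -0.036) 0.9478414 [ 0.65338423 -0.03441649]
(0.656, 0.074) 0.95703924 [0.65444261 0.07452202]
[ 0.38034207 -0.25001641  0.19359331]
```

View pics/c2.png

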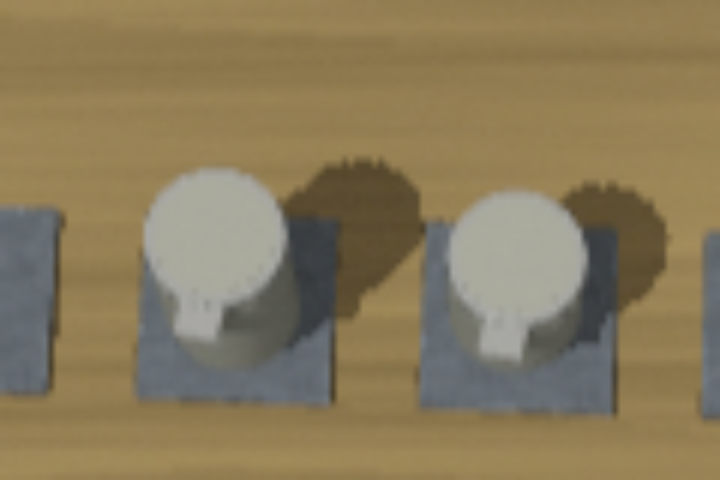

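pot_c and pot_b are both centred (≤3 mm off), each tab about 8° short, so I'll add a little turn on the rest. Now pot_d.

Request:
arm_command --increments "0 -0.02 0 0 0 -0.02 1;0 -0.02 -0.15 0 0 -0.02 1;0 -0.02 -0.3 0 0 -0.02 1;0 -0.02 -0.45 0 0 -0.02 1;0 -0.02 -0.6 0 0 -0.02 1;0 -0.02 -0.69 0 0 -0.02 1;0 -0.02 -0.69 0 0 -0.02 1;0 -0.02 -0.69 0 0 -0.02 1"

```text
time_s: 11.2
position: [0.3804, -0.2523, 0.0552]
ee_rot: [-0.001, 0.128, 0.992, 0.001]
contact_force: [0.8, 0.4, 0.5]
opening: 1.001
grip_force: 0.0
```

Request:
arm_command --increments "0 0 0 0 0 0 0.3;0 0 0 0 0 0 0.3;0 0 0 0 0 0 0.3;0 0 0 0 0 0 0.3;0 0 0 0 0 0 0.3;0 0 0 0 0 0 0.3;0 0 0 0 0 0 0.3"

```text
time_s: 11.78
position: [0.3802, -0.2543, 0.056]
ee_rot: [0.0, 0.129, 0.992, -0.0]
contact_force: [0.7, 0.3, -2.7]
opening: 0.553
grip_force: 25.1
```

Request:
arm_command --increments "0 0 0.1 0 0 0 0.3;0 0 0.3 0 0 0 0.3;0 0 0.5 0 0 0.02 0.3;0 0.1 0.65 0 0 0.04 0.3;0.1 0.25 0.65 0 0 0.06 0.3;0.2 0.4 0.65 0 0 0.08 0.3;0.3 0.55 0.65 0 0 0.105 0.3;0.4 0.7 0.65 0 0 0.105 0.3"

```text
time_s: 12.45
position: [0.4604, -0.1125, 0.1858]
ee_rot: [0.0, 0.019, 1.0, -0.0]
contact_force: [0.2, -1.3, -1.8]
opening: 0.554
grip_force: 25.0
```

Request:
arm_command --increments "0.12 0.15 0 0 0 0 0.3;0.24 0.3 0 0 0 0 0.3;0.36 0.45 0 0 0 0 0.3;0.48 0.6 0 0 0 0 0.3;0.6 0.75 0 0 0 0 0.3;0.75 0.88 0 0 0 0 0.3;0.85 1 0 0 0 0 0.3;0.85 1 0 0 0 0 0.3"

```text
time_s: 13.12
position: [0.6327, 0.0908, 0.1843]
ee_rot: [0.0, 0.018, 1.0, 0.001]
contact_force: [-0.3, -0.0, -2.0]
opening: 0.553
grip_force: 25.0
```

Request:
arm_command --increments "0.07 0.15 0 0 0 0 0.3;0.145 0.3 0 0 0 0 0.3;0.145 0.42 0 0 0 0 0.3;0.145 0.465 0 0 0 0 0.3;0.145 0.465 -0.15 0 0 0 0.3;0.145 0.465 -0.3 0 0 0 0.3;0.145 0.465 -0.45 0 0 0 0.3;0.145 0.465 -0.57 0 0 0 0.3"

```text
time_s: 13.78
position: [0.6573, 0.1779, 0.069]
ee_rot: [-0.002, 0.019, 1.0, -0.001]
contact_force: [-0.6, 0.5, -3.4]
opening: 0.55
grip_force: 25.0
```

Request:
arm_command --increments "0 0 0 0 0 0 0.3;0 0 0 0 0 0 0.3"

```text
time_s: 13.95
position: [0.6575, 0.178, 0.0701]
ee_rot: [-0.002, 0.02, 1.0, -0.0]
contact_force: [0.5, -0.6, -2.2]
opening: 0.553
grip_force: 25.0
```

Request:
arm_command --increments "0.02 0.027 0 0 0 0 0.3;0.02 0.027 -0.02 0 0 0 0.3;0.02 0.027 -0.035 0 0 0 0.3;0.02 0.027 -0.045 0 0 0 0.3;0.02 0.027 -0.053 0 0 0 0.3;0.02 0.027 -0.053 0 0 0 0.3"

```text
time_s: 14.45
position: [0.6629, 0.1844, 0.061]
ee_rot: [-0.0, 0.019, 1.0, -0.0]
contact_force: [1.3, -0.1, -1.7]
opening: 0.551
grip_force: 25.0
```

Request:
arm_command --increments "-0.005 -0.003 -0.007 0 0 0 0.3;-0.005 -0.003 -0.01 0 0 0 0.3;-0.005 -0.003 -0.01 0 0 0 0.3"

```text
time_s: 14.7
position: [0.6625, 0.1838, 0.0599]
ee_rot: [0.001, 0.019, 1.0, 0.0]
contact_force: [-0.5, -1.0, 2.4]
opening: 0.552
grip_force: 25.0
```

Request:
arm_command --increments "0 0 0 0 0 0 1;0 0 0 0 0 0 1;0 0 0 0 0 0 1;0 0 0 0 0 0 1;0 0 0.2 0 0 0 1;0 0 0.4 0 0 0 1;0 0 0.6 0 0 0 1;0 0 0.65 0 0 0 1"

```text
time_s: 15.37
position: [0.6653, 0.1843, 0.197]
ee_rot: [0.006, 0.019, 1.0, 0.001]
contact_force: [1.4, -0.3, 0.6]
opening: 0.993
grip_force: 0.0
```

Request:
arm_command --increments "-0.15 -0.14 0 0 0 0 1;-0.3 -0.28 0 0 0 0 1;-0.45 -0.42 0 0 0 -0.05 1;-0.6 -0.56 0 0 0 -0.1 1;-0.75 -0.7 0 0 0 -0.15 1;-0.9 -0.84 0 0 0 -0.2 1;-1 -0.98 0 0 0 -0.233 1;-1 -1 0 0 0 -0.233 1"

```text
time_s: 16.03
position: [0.4584, -0.0188, 0.1889]
ee_rot: [-0.001, 0.263, 0.965, -0.001]
contact_force: [0.3, -0.4, -0.1]
opening: 1.0
grip_force: 0.0
```

Request:
arm_command --increments "-0.18 -0.14 0 0 0 0 1;-0.18 -0.27 -0.1 0 0 0 1;-0.18 -0.27 -0.25 0 0 0 1;-0.18 -0.27 -0.4 0 0 0 1;-0.18 -0.27 -0.5 0 0 0 1;-0.18 -0.27 -0.5 0 0 0 1"

```text
time_s: 16.53
position: [0.4237, -0.069, 0.0856]
ee_rot: [-0.004, 0.26, 0.966, 0.001]
contact_force: [-0.2, 0.6, 0.4]
opening: 1.001
grip_force: 0.0
```

Request:
arm_command --increments "0.012 0 -0.12 0 0 0 1;0.012 0 -0.24 0 0 0 1;0.012 0 -0.3 0 0 0 1;0.012 0 -0.35 0 0 0 1;0.012 0 -0.37 0 0 0 1;0.012 0 -0.385 0 0 0 1;0.012 0 -0.385 0 0 0 1"

```text
time_s: 17.12
position: [0.4293, -0.0702, 0.0124]
ee_rot: [0.0, 0.26, 0.966, -0.0]
contact_force: [-0.3, -0.6, 0.9]
opening: 0.999
grip_force: 0.0
```

Request:
arm_command --increments "0 0 0 0 0 0 0.3;0 0 0 0 0 0 0.3;0 0 0 0 0 0 0.3;0 0 0 0 0 0 0.3;0 0 0 0 0 0 0.3;0 0 0 0 0 0 0.3;0 0 0 0 0 0 0.3"

```text
time_s: 17.7
position: [0.4286, -0.0702, 0.0122]
ee_rot: [0.0, 0.26, 0.966, -0.0]
contact_force: [0.3, 1.0, 2.3]
opening: 0.551
grip_force: 25.1
```

Request:
arm_command --increments "0 0 0.1 0 0 0 0.3;0 0 0.3 0 0 0 0.3;0.1 0 0.45 0 0 0.05 0.3;0.25 -0.1 0.5 0 0 0.1 0.3;0.45 -0.2 0.5 0 0 0.15 0.3;0.65 -0.3 0.5 0 0 0.2 0.3;0.85 -0.37 0.5 0 0 0.25 0.3;1 -0.38 0.5 0 0 0.25 0.3"

```text
time_s: 18.37
position: [0.6304, -0.1486, 0.1119]
ee_rot: [0.0, -0.0, 1.0, -0.001]
contact_force: [0.9, 0.8, -0.9]
opening: 0.552
grip_force: 25.0
```

Request:
arm_command --increments "0.085 0 0 0 0 0 0.3;0.085 0 -0.15 0 0 0 0.3;0.085 0 -0.3 0 0 0 0.3;0.085 0 -0.4 0 0 0 0.3;0.085 0 -0.44 0 0 0 0.3;0.085 0 -0.44 0 0 0 0.3;0.085 0 -0.44 0 0 0 0.3"

```text
time_s: 18.95
position: [0.6457, -0.1462, 0.0243]
ee_rot: [-0.0, 0.002, 1.0, 0.0]
contact_force: [0.8, -0.6, 0.3]
opening: 0.55
grip_force: 25.0
```

Request:
arm_command --increments "0 0 -0.02 0 0 0 0.3;0 0 -0.03 0 0 0 0.3;0 0 -0.038 0 0 0 0.3;0 0 -0.044 0 0 0 0.3;0 0 -0.044 0 0 0 0.3"

```text
time_s: 19.37
position: [0.6461, -0.1463, 0.0162]
ee_rot: [0.001, 0.002, 1.0, -0.0]
contact_force: [-0.4, 0.0, 3.0]
opening: 0.552
grip_force: 25.0
```

Touching; release, rise and back away.

Request:
arm_command --increments "0 0 0 0 0 0 1;0 0 0 0 0 0 1;0 0 0 0 0 0 1;0 0 0 0 0 0 1;0 0 0.2 0 0 0 1;0 0 0.4 0 0 0 1;0 0 0.6 0 0 0 1;0 0 0.8 0 0 0 1"

```text
time_s: 20.03
position: [0.6451, -0.1459, 0.1767]
ee_rot: [-0.0, 0.002, 1.0, 0.0]
contact_force: [1.4, 0.3, 0.6]
opening: 0.997
grip_force: 0.0
```

Request:
arm_command --increments "-0.2 0 0 0 0 0 1;-0.4 0 0 0 0 0 1;-0.6 0 0 0 0 0 1;-0.8 0 0 0 0 0 1;-1 0 0 0 0 0 1;-1 0 0 0 0 0 1"

```text
time_s: 20.53
position: [0.4378, -0.1436, 0.1738]
ee_rot: [-0.004, 0.002, 1.0, 0.002]
contact_force: [0.5, 0.8, -0.3]
opening: 1.001
grip_force: 0.0
```

Request:
arm_command --increments "-0.2 0 0 0 0 0 1;-0.4 0 0 0 0 0 1;-0.5 0 0 0 0 0 1;-0.5 0 0 0 0 0 1;-0.5 0 0 0 0 0 1"

```text
time_s: 20.95
position: [0.3455, -0.1464, 0.1757]
ee_rot: [0.001, 0.003, 1.0, -0.0]
contact_force: [0.9, -0.9, 0.3]
opening: 1.002
grip_force: 0.0
```

```bash
python3 - <<'E'
from h import *
img=grab_frame("top")
for (w,h) in(((.6449,-.1461),.044),((.6511,-.0361),.066),((.656,.0738),.088),((.6618,.1835),.110)):
    q=proj("top",[*w,h]);p,r=lid("top",img,q,h);print(w,r,(ray("top",p,h)-w).round(4))
u,v=proj("top",[.655,.07,.05]).astype(int);cv2.imwrite("pics/c3.png",cv2.resize(img[v-35:v+45,u-85:u+115,::-1],(800,320)))
s=sense();print(s["position"],s["time_s"])
E
```

```text
(0.6449, -0.1461) 0.9554426 [-0.0004  0.0014]
(0.6511, -0.0361) 0.94098294 [0.0027 0.0017]
(0.656, 0.0738) 0.94095445 [-0.0008  0.0011]
(0.6618, 0.1835) 0.9451606 [0.0023 0.0011]
[ 0.34634764 -0.14668337  0.17580234] 21.0
```

View pics/c3.png

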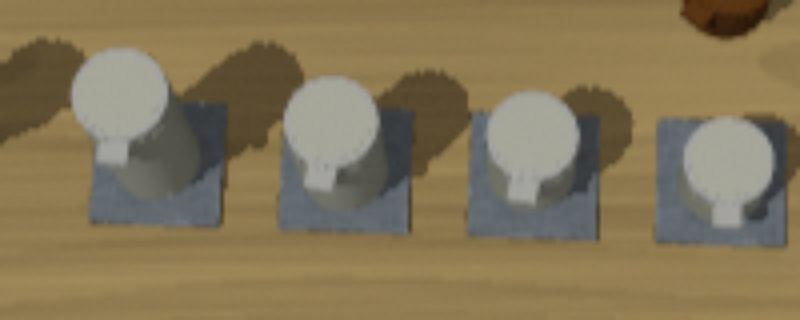

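All four pots stand within 3 mm of their coaster centres. Heights fall away from the mill and every tab is within about 10° of the robot's side.

```bash
python3 -c "
from cell import *
print(finish_job())"
```

```text
the job is handed in; nothing more can be done
None
```

I handed the job in at about 21 s of robot time: from the mill end the pots stand d, c, b, a, each within 3 mm of its coaster's centre by the last top view, with every lid tab within about 10° of the robot's side; the verdict was not shown.

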